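# Hang the detector amplifier on the upright by its slotted back plate

### The arm

A 6-joint arm with a two-finger parallel gripper is mounted at the origin on the work surface. World frame = base frame: x ahead of the robot, y to its left, z up, the work surface at z = 0. Lengths are in mm, angles in degrees, forces in N, time in s.
With the tool pointing down it reaches from about 300 to 850 mm from the base axis. Payload 4.2 kg.
Tool frame: the origin (TCP) lies at the very end of the fingers, on their centre line; the grasp point (between the pads) lies 19 mm behind it; z points along the fingers, y is the line along which they close (so a half turn about z gives the same grasp; the last joint's range is limited). The gripper opens to 91 mm and grips with 3 to 60 N. Pads are 32 mm wide; open, the fingers measure 118 mm over their backs; the gripper's body (76 mm by 178 mm) begins 60 mm behind the grasp point.
Start: joints at [-71.505, 18.312, 89.639, -0, 72.044, -1.146], TCP at [193.276, -541.56, 213.976] pointing down, gripper open.
Joint ranges: [-177.97, 177.97], [-48.28, 115.42], [12.27, 149.76], [-77.06, 257.06], [2.81, 150.46], [-146.56, 146.56]. Speed limits (degrees/s): [147.25, 147.25, 180, 180, 180, 180].

### API

Orientations are given as [roll, pitch, yaw] about the fixed x, y, z axes, in that order (R = Rz(yaw) Ry(pitch) Rx(roll)).
In Python, from workcell import env gives the robot as it stands.
- The arm moves only by the shell command python3 -m pendant 'ROWS' [FORCE]. ROWS is a JSON object of lists of equal length, an entry for each row: "translation": the shift along the tool's x, y, z in mm, a list of three; "roll": the turn about the tool's z in rad; "hand": the closure in counts, from 0 (fully open) to 255 (shut). In form: {"translation": [[dx, dy, dz], ...], "roll": [roll, ...], "hand": [hand, ...]}. A call has exactly 8 rows; each row shifts and turns the commanded pose from where the row before left it, along the tool's axes as they then stand; what a row does not reach is not made up. A row lasts 1/12 s, in which the tool goes at most 41.7 mm and 7.16 degrees, less where a joint would pass 70% of its speed; a pose out of reach is approached as far as the arm can. A call with a gripper value outside its range is refused whole. The fingers move at their own pace and stop on an object; FORCE is the grip in N (left out, the last holds). Time passes only in rows, so rows that do not move let the fingers close, or fill a call up. It gives the time, the measured TCP pose, the force, the opening and the grip force at its end, in the units of the state.
- env.state(): the state, without advancing time (a new reading comes with each control period).
- env.grab_frame(name): name is "side" or "top" or "wrist"; returns a dict with "frame" (420x560x3 uint8, red, green, blue), "z_map" (420x560 float32, mm along the optical axis (not along the pixel's ray), 0 where there is no reading), "fx", "fy", "cx", "cy" (pixels), "pose" (4x4, takes a point from camera to world coordinates). Camera axes: x right, y down, z forward; pixel columns grow to the right and rows downward; lengths in mm; the calibration is good to about 2 mm. A picture is of the moment at which its call begins.
- env.job_done(): hands the job in; it is judged then, once.
Trained networks look in a picture, given as the dict that the camera call returned (one of the last four; its "shot" number tells which), for a name from the list of things; names that differ only in an ending like _2 or _b are one class to them, and where a whole thing is asked for, a point or a joint stands for the part that bears it (a point fixed in the world has none). Each returns a list of dicts, best first, with "score" (0 to 1); they miss things now and then, are a little off and sometimes report something else, mostly with a low value. They report only what shows in the picture. A call takes as long as a camera call. They do not tell look-alikes from the thing itself.
- env.recognise(picture, label): "rect" ([centre column, centre row, width, height] in pixels, round what is visible of it).
- env.regions_of(picture, label): "pixels" (420x560 bool, what is visible of it) and "rect" ([centre column, centre row, width, height] in pixels, round what is visible of it).
The state is a dict: "time_s": time; "qpos": joint angles; "qvel": joint speeds; "effort": joint torques, N m; "ee_pos": TCP position; "ee_rot": TCP orientation; "force": force on the tool from outside, world axes, zero at the start; "torque": the same for the moment, N m; "gripper_width": finger opening in mm; "gripper_force": force on a finger pad.
Only numpy, scipy, OpenCV 4.12 (cv2) and the standard library are available. Lean on these libraries where they do the work, as an engineer would, in place of code of your own. Each camera call takes 0.05 s, during which the arm holds its last target. There are 200 camera calls.

### The job

Hang the small white amplifier module on the shoulder screw of the aluminium upright: lay the long lip of its slotted back plate on the screw's shank behind the head, slide the module sideways until the screw is at the end of the slot, and let it down gently so that the screw sits in the notch and the module hangs there upright by itself. The height of the screw was set by hand and is not known exactly, so feel for it; never push on the upright or its screw harder than about 20 N, as the optics are aligned to it, and leave the lens mount, the mouse and the screwdriver where they are.

Things in the scene. Friction and masses are not known exactly. Their poses are not given: they have to be found in the camera images.
- module_center (a point): Loose white module, 350 g (+-30%), upright at the start; point: centre of its box, 32 mm above its underside, z up. Box 80 deep (x), 46 wide (y, grip it across this), 64 mm tall; sockets and a knob stand out 13 mm on its front (-x). An aluminium back plate 4 mm thick (x = +40 to +44 from this point) covers y = -30 to +23 behind the box and stands up to 30 mm above the box top.
- slot_seat (a point): Point in the module's back plate where the screw's axis lies when it hangs properly: 42 mm behind (+x) and 50 mm above module_center, mid-thickness, 82 mm above the underside; axes as the module's. The slot is open to the +y side: 11 mm high, from 13 mm below to 2 mm below this point, closed end at y = -5. There the upper edge has a notch, y = -5 to +5, up to 4 mm above this point.
- lip_edge (a point): Mid-point of the free part of the slot's upper edge, 34 mm beside (+y) and 2 mm below slot_seat; axes as the module's. The upper lip (14 mm tall) is longer than the lower: its straight under-edge runs to 8 mm beyond this point (+y), rounded tip 7 mm further, while the slot's lower edge stops 11 mm short of it, so here the lip can be lowered straight onto the screw's shank.
- upright: Fixed 60 x 60 mm aluminium T-slot profile, 200 mm tall, on a black foot 130 x 130 x 12 mm. Origin: under the foot's centre; z up. Front face: x = -30 mm, looking to -x. At its middle (y = 0) a fixed steel shoulder screw stands out along -x: shank 8 mm in diameter, 8 mm long, then a head 16 mm in diameter, 6 mm thick. Its axis is 120 to 180 mm above the table, a height not measured.
- lens_mid (a point): Loose lens mount on a steel post, on a round base 56 mm in diameter, 141 mm tall overall; the point is on its axis 60 mm above the table. To be left alone.
- mouse: Black computer mouse, 95 x 56 x 32 mm, origin at the centre of its underside. To be left alone.
- driver_grip (a point): Screwdriver with a black handle, about 200 mm long, lying on the table; the point is in its handle. To be left alone.
Things that resemble listed ones, but are neither listed nor needed, are in the scene too. Leave any brown or purple look-alike of the part that bears module_center alone.

How it is judged (in metres and radians):
On the way:
1. the module is picked up by the gripper, well clear of the table (height (world z) of module_center above 0.07 m and contact force between the fingers and module above 1 N), for 0.2 s.
At the end, for the whole second after the job is handed in: The module hangs by itself with the screw in the notch: notch point within 3 mm sideways of the screw, 115 to 185 mm above the table and 2 mm behind to 8 mm in front of the upright's front face; the module within 0.12 rad of upright, released and at rest (y of slot_seat in the frame of upright between -0.003 and 0.003 m and x of slot_seat in the frame of upright between -0.038 and -0.028 m and z of slot_seat in the frame of upright between 0.115 and 0.185 m and angle between module_center's own z axis and vertical below 0.12 rad and contact force between the fingers and module below 0.1 N and linear speed of module below 0.02 m/s); the robot touches nothing.
It fails at once if the module pushes on the upright or its screw with more than 20 N (contact force between module and upright above 20 N).
It fails at once if the robot pushes on the upright with more than 20 N (contact force between any of the fingers, the arm and upright above 20 N).
It fails at once if the lens mount is moved by more than 30 mm or tipped (distance of lens_mid from where it was at the start of the episode above 0.03 m or angle between lens_mid's own z axis and vertical above 0.3 rad).
It fails at once if the mouse is moved by more than 30 mm (distance of mouse from where it was at the start of the episode above 0.03 m).
It fails at once if the screwdriver is moved by more than 30 mm (distance of driver_grip from where it was at the start of the episode above 0.03 m).
It also fails if it takes over 67 s, if anything falls off the work surface, if the arm or the gripper's body presses on something with over 40 N, if the wrist force passes 120 N, or if a joint passes its speed limit or range.

## Working session

There is one attempt and no reset: what is moved stays moved. The work goes in short steps, Python scripts to look and compute and a shell command to move; the robot and the scene stay as the last step left them, time stands still between calls to the robot, and variables do not carry over. Pictures are saved under pics/ and viewed, at most 10 in all, crops included, and the job is handed in when it is done.

```bash
ls; mkdir -p pics; cat > h.py <<'E'
from workcell import env
import numpy as np, cv2
def P(f,u,v,z=None):
    z=f["z_map"][int(v),int(u)] if z is None else z
    return (f["pose"]@np.array([(u-f["cx"])/f["fx"]*z,(v-f["cy"])/f["fy"]*z,z,1]))[:3]
def cloud(f,m=None):
    z=f["z_map"]; ok=(z>0)&(m if m is not None else True)
    v,u=np.nonzero(ok); d=z[v,u]
    p=np.c_[(u-f["cx"])/f["fx"]*d,(v-f["cy"])/f["fy"]*d,d,np.ones(len(d))]@f["pose"].T
    return p[:,:3],u,v
E
python3 - <<'E'
from h import *
np.set_printoptions(precision=1,suppress=True)
s=env.state();print({k:s[k] for k in("time_s","ee_pos","ee_rot","force","gripper_width")})
fs=[env.grab_frame(n) for n in("side","top")]
cv2.imwrite("pics/a.png",cv2.resize(np.vstack([f["frame"] for f in fs])[...,::-1],(400*1,600)) if 0 else cv2.resize(np.hstack([f["frame"] for f in fs])[...,::-1],(800,300)))
for n,f in zip(("side","top"),fs):
    np.save(f"{n}0.npy",f,allow_pickle=True)
    print(n,f["pose"],f["fx"])
    for l in("module_center","upright","lens_mid","mouse","driver_grip"):
        for r in env.regions_of(f,l)[:3]:
            p,_,_=cloud(f,r["pixels"])
            if len(p): print(l,round(r["score"],2),np.round(r["rect"]),np.median(p,0),p.min(0),p.max(0))
E
```

```text
pics
{'time_s': 0.0, 'ee_pos': array([ 193.1, -541.1,  213.1]), 'ee_rot': array([-179.9,   -0. ,   19.6]), 'force': array([ 0.5, -0. ,  0.2]), 'gripper_width': 91.12493194626767}
side [[ -0.8  -0.4   0.4 181.3]
 [ -0.6   0.6  -0.6 610.9]
 [  0.   -0.7  -0.7 754.6]
 [  0.    0.    0.    1. ]] 463.638224074161
module_center 0.97 [268. 248.  61.  68.] [531.9 141.   60.8] [476.8  58.8  -3.4] [620.4 174.4  95.4]
module_center 0.76 [301. 319.  58.  59.] [395.2 237.3  60.9] [346.9 168.8  -3.6] [485.7 292.   95.1]
module_center 0.6 [214. 309.  51.  77.] [528.  301.2  61.4] [511.  220.3  -3.7] [602.1 355.7  94.7]
upright 0.58 [363. 169.  76. 107.] [ 463.5 -145.3   77.1] [ 394.3 -498.3   -4.7] [634.1 -83.9 200.8]
lens_mid 0.7 [328. 112.  18.  54.] [ 667.5 -334.7   42.1] [ 642.3 -439.4   -4.5] [ 713.1 -312.5  140.9]
mouse 0.74 [353. 286.  52.  45.] [363.8  98.7  26.2] [320.6  63.5  -4.7] [416.6 119.3  35.4]
driver_grip 0.61 [201. 230.  76.  51.] [696.5 104.6  18.3] [673.5  46.6  -3.9] [743.5 231.8  27.8]
top [[  -0.    -1.     0.1  370. ]
 [  -1.     0.    -0.    19.7]
 [  -0.    -0.1   -1.  14
[... 163 characters left out ...]
_center 0.81 [163. 227.  38.  22.] [538.8 295.8  64.2] [514.9 252.5  -2.1] [576.3 358.6 101.2]
module_center 0.22 [334. 247.  60.  60.] [ 470.  -155.1   16.4] [ 397.8 -251.1   -4.8] [560.5 -87.5 209. ]
upright 0.8 [334. 250.  59.  61.] [ 470.1 -155.6   15.9] [ 395.3 -253.2   -6.5] [560.5 -87.5 209. ]
lens_mid 0.82 [399. 177.  28.  22.] [ 669.5 -337.7   45. ] [ 646.  -370.5   -2.5] [ 701.8 -314.8  145.6]
mouse 0.74 [239. 291.  22.  36.] [370.9  85.7  28.7] [321.8  53.9  -7.7] [422.3 117.8  39.7]
mouse 0.64 [160. 222.  36.  33.] [539.  292.3  64.3] [515.  252.5  -3.1] [596.5 357.5 103.7]
driver_grip 0.38 [399. 176.  32.  22.] [ 670.  -337.8   43.6] [ 646.  -401.3   -5.1] [ 715.2 -314.8  145.6]
```

View pics/a.png

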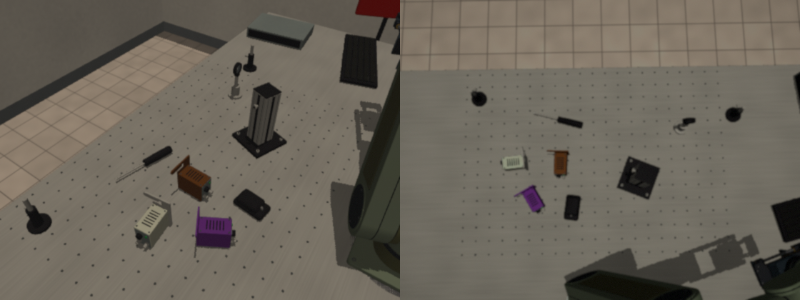

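```bash
python3 - <<'E'
from h import *
f=np.load("side0.npy",allow_pickle=True).item();g=np.load("top0.npy",allow_pickle=True).item()
a=f["frame"][190:370,170:420];b=g["frame"][190:310,130:380]
cv2.imwrite("pics/b.png",np.vstack([cv2.resize(a,(500,360)),cv2.resize(b,(500,240))])[...,::-1])
E
```

```text
(no output)
```

View pics/b.png

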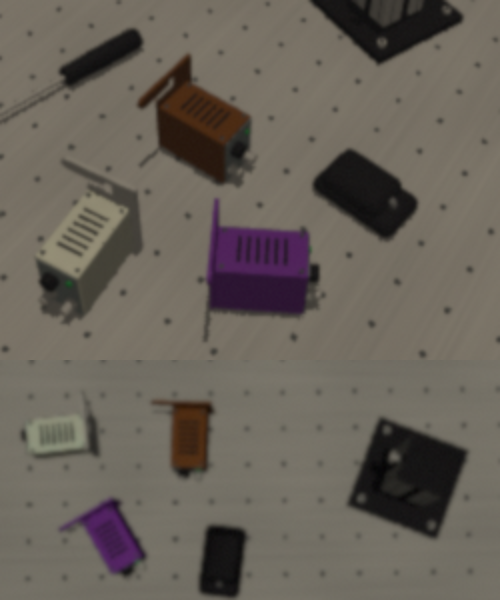

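White module is at side (214,309) / top (163,227), front to +y. The brown at (268,248) and purple at (301,319) side are look-alikes to leave alone. Now pose fits and a close look at the upright.

```bash
python3 - <<'E'
from h import *
np.set_printoptions(precision=1,suppress=True)
f=np.load("side0.npy",allow_pickle=True).item();g=np.load("top0.npy",allow_pickle=True).item()
a=f["frame"][100:240,320:420];cv2.imwrite("pics/c.png",cv2.resize(a,(428,600),interpolation=cv2.INTER_CUBIC)[...,::-1])
for n,F in(("side",f),("top",g)):
    p,u,v=cloud(F)
    def rect(m,t):
        q=p[m]
        if len(q)<5: print(t,len(q));return
        r=cv2.minAreaRect(q[:,:2].astype(np.float32));print(n,t,len(q),np.array(r[0]),np.array(r[1]),r[2],q[:,2].mean())
    near=np.hypot(p[:,0]-480,p[:,1]+160)<130
    rect(near&(p[:,2]>192)&(p[:,2]<215),"uptop")
    rect(near&(p[:,2]>7)&(p[:,2]<18),"foot")
    w=(p[:,0]>500)&(p[:,0]<640)&(p[:,1]>215)&(p[:,1]<370)
    rect(w&(p[:,2]>57)&(p[:,2]<70),"modtop")
    rect(w&(p[:,2]>74),"plate")
    # colour filter too
    q=p[w&(p[:,2]>82)]; 
    if len(q)>4: print(n,"platetop",q[np.argmin(q[:,0])],q[np.argmax(q[:,0])],len(q))
E
```

```text
side uptop 564 [ 476.6 -167.4] [62.4 62.3] 67.91898345947266 197.8078760042388
side foot 1271 [ 477.1 -167.7] [132.8 132.1] 68.44841766357422 10.780060979480066
side modtop 1191 [535.8 299.1] [55.2 86.3] 5.33128547668457 62.57156451514633
side plate 258 [552.2 260. ] [79.7  6.6] 5.598692893981934 87.14268033342879
side platetop [512.4 258.   94.5] [591.7 265.5  86.3] 203
top uptop 653 [ 479.3 -168.9] [60.5 60. ] 68.68669128417969 200.83326733283633
top foot 1321 [ 484.6 -157.1] [228.6 252.8] 36.38283920288086 12.324948676167027
top modtop 508 [539.7 297.8] [50.2 87.8] 3.45400333404541 64.66733835428705
top plate 74 [554.4 258.5] [77.   5.1] 5.2316365242004395 91.92256667594295
top platetop [516.2 254.2  95.5] [592.8 260.9  90.8] 64
```

View pics/c.png

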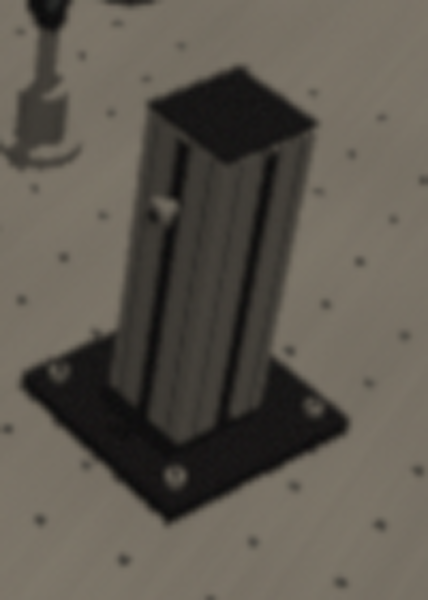

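```bash
python3 - <<'E'
from h import *
np.set_printoptions(precision=1,suppress=True)
f=np.load("side0.npy",allow_pickle=True).item()
c=np.array([477.8,-168.]);th=np.radians(68.3);n=np.array([np.cos(th),np.sin(th)]);t=np.array([np.sin(th),-np.cos(th)])
p,u,v=cloud(f);d=p[:,:2]-c;a=d@n;b=d@t
m=(a>36)&(a<55)&(abs(b)<14)&(p[:,2]>90)&(p[:,2]<200)
print(m.sum(),np.c_[a,b,p[:,2],u,v][m])
o=f["pose"][:3,3]
for uu,vv in((357.9,149.1),(358,147)):
    r=P(f,uu,vv,1.)-o
    for dd in(38,44):
        k=(dd-(o[:2]-c)@n)/(r[:2]@n);q=o+k*r;print(dd,(q[:2]-c)@t,q[2])
w=env.grab_frame("wrist");s=env.state()
y=np.radians(s["ee_rot"][2]);R=np.array([[np.cos(y),np.sin(y),0],[np.sin(y),-np.cos(y),0],[0,0,-1]])
print("cam in tool",R.T@(w["pose"][:3,3]-s["ee_pos"]),R.T@w["pose"][:3,:3],w["fx"])
E
```

```text
39 [[ 41.3   4.4 159.2 355.  146. ]
 [ 39.6   3.1 159.3 356.  146. ]
 [ 39.5   0.4 161.  357.  146. ]
 [ 41.7   6.5 155.4 354.  147. ]
 [ 43.2   2.1 158.8 355.  147. ]
 [ 41.4   1.  158.7 356.  147. ]
 [ 40.7  -1.3 159.8 357.  147. ]
 [ 40.5  -4.  161.5 358.  147. ]
 [ 43.3   7.5 152.7 353.  148. ]
 [ 45.4   2.4 156.8 354.  148. ]
 [ 43.9   1.  157.1 355.  148. ]
 [ 42.7  -0.8 157.8 356.  148. ]
 [ 41.5  -2.5 158.3 357.  148. ]
 [ 40.8  -4.7 159.4 358.  148. ]
 [ 38.8  -5.6 159.2 359.  148. ]
 [ 43.6   3.8 152.6 354.  149. ]
 [ 42.9   1.6 153.7 355.  149. ]
 [ 41.9  -0.4 154.5 356.  149. ]
 [ 42.2  -3.6 156.7 357.  149. ]
 [ 41.4  -5.7 157.7 358.  149. ]
 [ 38.7  -6.  156.8 359.  149. ]
 [ 43.1   3.8 149.7 354.  150. ]
 [ 43.7   0.3 152.2 355.  150. ]
 [ 45.1  -4.  155.5 356.  150. ]
 [ 44.8  -6.6 157.1 357.  150. ]
 [ 42.   -6.7 155.9 358.  150. ]
 [ 39.6  -7.3 155.4 359.  150. ]
 [ 44.3   2.2 148.5 354.  151. ]
 [ 44.   -0.4 150.1 355.  151. ]
 [ 42.9  -2.2 150.8 356.  151. ]
 [ 42.5  -4.8 152.3 357.  151. ]
 [ 41.8  -7.  153.4 358.  151. ]
 [ 38.7  -6.9 152.  359.  151. ]
 [ 41.5   1.6 145.1 355.  152. ]
 [ 43.7  -3.5 149.3 356.  152. ]
 [ 44.4  -7.  151.8 357.  152. ]
 [ 42.2  -7.8 151.5 358.  152. ]
 [ 37.   -5.7 147.8 359.  152. ]
 [ 42.9  -3.1 146.  356.  153. ]]
38 -2.1593170456875157 153.73689008789916
44 -8.00575830948663 159.9954533190196
38 -1.5344308992911522 158.8958367904754
44 -7.387380814897384 165.10066577261
cam in tool [  81.5    0.3 -169.9] [[ 0.  -1.  -0.3]
 [ 1.   0.   0. ]
 [-0.  -0.3  1. ]] 305.11182647446526
```

```bash
python3 -m pendant '{"translation":[[0,0,-25],[0,0,-25],[0,0,-25],[20,-22,0],[25.2,-27.8,0],[25.2,-27.8,0],[25.2,-27.8,0],[25.2,-27.8,0]],"roll":[0,0,0,0,0,0,0,0],"hand":[0,0,0,0,0,0,0,0]}'
python3 -m pendant '{"translation":[[25.2,-27.8,0],[25.2,-27.8,0],[25.2,-27.8,0],[25.2,-27.8,0],[25.2,-27.8,0],[25.2,-27.8,0],[25.2,-27.8,0],[25.2,-27.8,0]],"roll":[0,0,0,0,0,0,0,0],"hand":[0,0,0,0,0,0,0,0]}'
python3 -m pendant '{"translation":[[25.2,-27.8,0],[25.2,-27.8,0],[25.2,-27.8,0],[25.2,-27.8,0],[25.2,-27.8,0],[25.2,-27.8,0],[25.2,-27.8,0],[25.2,-27.8,0]],"roll":[0,0,0,0,0,0,0,0],"hand":[0,0,0,0,0,0,0,0]}'
python3 -m pendant '{"translation":[[25.2,-27.8,0],[25.2,-27.8,0],[25.2,-27.8,0],[5,-6,0],[0,0,0],[0,0,0],[0,0,0],[0,0,0]],"roll":[0,0,0,0,-0.12,-0.12,-0.12,-0.12],"hand":[0,0,0,0,0,0,0,0]}'
python3 -m pendant '{"translation":[[0,0,0],[0,0,0],[0,0,0],[0,0,0],[0,0,0],[0,0,0],[0,0,0],[0,0,0]],"roll":[-0.12,-0.12,-0.12,-0.12,-0.12,-0.12,-0.12,0],"hand":[0,0,0,0,0,0,0,0]}'
cat > m.py <<'E'
from h import *
np.set_printoptions(precision=1,suppress=True)
s=env.state();print(s["time_s"],s["ee_pos"],s["ee_rot"])
w=env.grab_frame("wrist");np.save("w1.npy",w,allow_pickle=True)
cv2.imwrite("pics/d.png",w["frame"][...,::-1])
p,u,v=cloud(w);b=(abs(p[:,0]-545)<75)&(abs(p[:,1]-290)<75)
for lo,hi in((58,69),(80,100)):
    q=p[b&(p[:,2]>lo)&(p[:,2]<hi)]
    if len(q)>5:
        r=cv2.minAreaRect(q[:,:2].astype(np.float32));print(lo,len(q),np.array(r[0]),np.array(r[1]),r[2],q[:,2].mean())
E
python3 m.py
```

```text
time_s: 1.32
ee_pos: [262.5, -373.9, 289.0]
ee_rot: [180.0, -0.0, 19.6]
force: [1.1, -0.1, -0.3]
gripper_width: 91.2
gripper_force: 0.0
time_s: 1.98
ee_pos: [377.6, -96.5, 289.3]
ee_rot: [180.0, -0.1, 19.6]
force: [0.4, 0.1, 0.6]
gripper_width: 91.2
gripper_force: 0.0
time_s: 2.65
ee_pos: [492.8, 180.9, 289.0]
ee_rot: [180.0, -0.0, 19.7]
force: [0.4, -0.8, 0.3]
gripper_width: 91.0
gripper_force: 0.0
time_s: 3.32
ee_pos: [538.2, 290.0, 288.8]
ee_rot: [180.0, 0.0, 47.5]
force: [0.1, 0.1, 0.7]
gripper_width: 91.1
gripper_force: 0.0
time_s: 3.98
ee_pos: [538.2, 289.7, 288.9]
ee_rot: [-180.0, 0.0, 95.4]
force: [0.3, -0.5, 0.8]
gripper_width: 90.9
gripper_force: 0.0
3.9833 [538.2 289.7 288.9] [-180.     0.    95.4]
58 2224 [537.4 298.2] [52.4 84.4] 6.184981346130371 63.40430614688823
80 363 [554.5 259.1] [78.   5.1] 5.81292200088501 90.64048310425893
```

View pics/d.png

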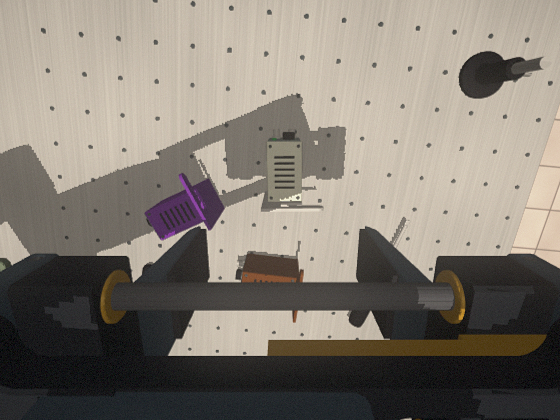

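```bash
python3 -m pendant '{"translation":[[7.1,1.8,10],[7.1,1.8,30],[0,0,36],[0,0,36],[0,0,36],[0,0,36],[0,0,30],[0,0,20]],"roll":[-0.007,0,0,0,0,0,0,0],"hand":[0,0,0,0,0,0,0,0]}'
python3 -m pendant '{"translation":[[0,0,14],[0,0,10],[0,0,0],[0,0,0],[0,0,0],[0,0,0],[0,0,0],[0,0,0]],"roll":[0,0,0,0,0,0,0,0],"hand":[0,0,0,100,255,255,255,255]}' 30
python3 -m pendant '{"translation":[[0,0,0],[0,0,0],[0,0,0],[0,0,0],[0,0,-5],[0,0,-15],[0,0,-30],[0,0,-30]],"roll":[0,0,0,0,0,0,0,0],"hand":[255,255,255,255,255,255,255,255]}' 30
```

```text
time_s: 4.7
ee_pos: [538.4, 303.9, 50.7]
ee_rot: [-179.7, 0.1, 95.6]
force: [0.3, -0.3, 0.5]
gripper_width: 91.6
gripper_force: 0.0
time_s: 5.37
ee_pos: [541.0, 304.9, 31.8]
ee_rot: [179.9, -0.0, 95.7]
force: [-0.1, 0.3, -0.5]
gripper_width: 61.0
gripper_force: 0.0
time_s: 6.03
ee_pos: [539.9, 303.9, 109.8]
ee_rot: [-179.8, 0.1, 95.7]
force: [0.4, 1.0, -4.0]
gripper_width: 45.7
gripper_force: 30.0
```

```bash
python3 -m pendant '{"translation":[[0,0,-30],[0,0,-30],[0,0,-25],[0,0,-5],[-15,-3.5,0],[-30,-7,0],[-30,-7,0],[-30,-7,0]],"roll":[0,0,0,0,0,0,0,0],"hand":[255,255,255,255,255,255,255,255]}'
python3 -m pendant '{"translation":[[-30,-7,0],[-30,-7,0],[-30,-7,0],[-30,-7,0],[-30,-7,0],[-30,-7,0],[-25,-6,0],[-15,-3.2,0]],"roll":[0,0,0,0,0,0,0,0],"hand":[255,255,255,255,255,255,255,255]}'
python3 -m pendant '{"translation":[[0,0,0],[0,0,0],[0,0,5],[0,0,15],[0,0,20],[0,0,20],[0,0,10],[0,0,0]],"roll":[0.08,0.12,0.12,0.12,0.038,0,0,0],"hand":[255,255,255,255,255,255,255,255]}'
cat > m2.py <<'E'
from h import *
import sys
np.set_printoptions(precision=2,suppress=True)
s=env.state();print(s["time_s"],s["ee_pos"],s["ee_rot"],s["force"])
E=s["ee_pos"];y=np.radians(s["ee_rot"][2]);tx=np.array([np.cos(y),np.sin(y)]);ty=np.array([np.sin(y),-np.cos(y)])
for nm in("wrist","side","top"):
    w=env.grab_frame(nm);np.save(f"{nm}2.npy",w,allow_pickle=True)
    p,u,v=cloud(w);d=p[:,:2]-E[:2];L=np.c_[-d@tx,d@ty,p[:,2]-E[2]]  # module-like axes: x toward upright
    def rect(m,t):
        q=L[m]
        if len(q)<8: print(nm,t,len(q));return
        r=cv2.minAreaRect(q[:,:2].astype(np.float32));print(nm,t,len(q),np.array(r[0]),np.array(r[1]),round(r[2],2),q[:,2].mean())
    up=np.hypot(p[:,0]-478,p[:,1]+168)<60
    rect(up&(p[:,2]>190)&(p[:,2]<208),"uptop")
    foot=np.hypot(p[:,0]-478,p[:,1]+168)<105
    rect(foot&(p[:,2]>6)&(p[:,2]<18),"foot")
    rect((L[:,0]>38)&(L[:,0]<54)&(L[:,1]>-40)&(L[:,1]<60)&(L[:,2]>45)&(L[:,2]<68),"plate")
    q=L[(L[:,0]>38)&(L[:,0]<54)&(L[:,1]>-40)&(L[:,1]<60)&(L[:,2]>40)&(L[:,2]<72)]
    if len(q)>8: print("plate ztop",np.percentile(q[:,2],[90,98]),"xmed",np.median(q[:,0]))
w=np.load("wrist2.npy",allow_pickle=True).item();f=np.load("side2.npy",allow_pickle=True).item()
cv2.imwrite(sys.argv[1],np.hstack([cv2.resize(w["frame"],(400,300)),cv2.resize(f["frame"][100:240,250:437],(400,300))])[...,::-1])
E
python3 m2.py pics/e.png
```

```text
time_s: 6.7
ee_pos: [525.0, 195.7, 198.1]
ee_rot: [-179.8, 0.1, 95.7]
force: [1.5, -0.8, -4.3]
gripper_width: 45.9
gripper_force: 30.0
time_s: 7.37
ee_pos: [495.0, -29.3, 198.5]
ee_rot: [-179.7, 0.1, 95.6]
force: [0.3, -0.3, -4.8]
gripper_width: 45.4
gripper_force: 30.0
time_s: 8.03
ee_pos: [494.1, -26.4, 127.1]
ee_rot: [-179.5, 0.2, 68.3]
force: [0.0, -0.2, -4.3]
gripper_width: 45.6
gripper_force: 30.0
8.0333 [494.11 -26.39 127.12] [-179.53    0.17   68.29] [ 0.02 -0.2  -4.27]
wrist uptop 0
wrist foot 0
wrist plate 0
side uptop 477 [138.16  34.7 ] [63.44 60.79] 1.43 70.35421942420491
side foot 944 [137.68   8.32] [133.56  75.81] 0.46 -116.47337101627468
side plate 0
top uptop 654 [137.91  39.73] [61.56 60.4 ] 89.34 73.66506705286535
top foot 869 [151.71  37.05] [199.06 174.53] 75.06 -114.89696357616143
top plate 19 [ 44.6  -10.72] [ 3.58 29.77] 2.15 63.15082551207036
plate ztop [69.45 70.69] xmed 44.5811718836559
```

View pics/e.png

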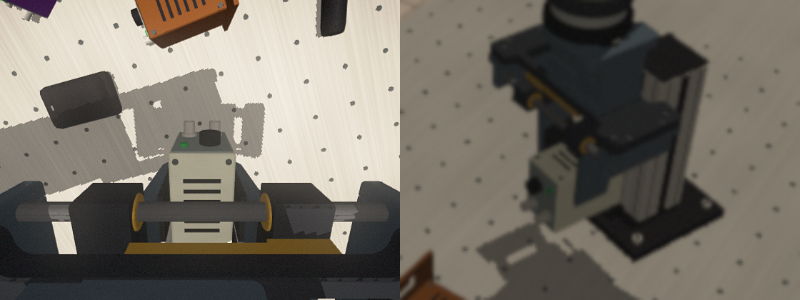

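```bash
python3 -m pendant '{"translation":[[-5,1,0],[-10,1,0],[-10,1,0],[-10,1,0],[-10,0,0],[-6,0,0],[-3,0,0],[0,0,0]],"roll":[0,0,0,0,0,0,0,0],"hand":[255,255,255,255,255,255,255,255]}'
python3 -m pendant '{"translation":[[-0.5,0,0],[-0.5,0,0],[-0.5,0,0],[-0.5,0,0],[0,0,0],[0,0,0],[0,0,0],[0,0,0]],"roll":[0,0,0,0,0,0,0,0],"hand":[255,255,255,255,255,255,255,255]}'
python3 -m pendant '{"translation":[[-0.5,0,0],[-0.5,0,0],[-0.5,0,0],[-0.5,0,0],[0,0,0],[0,0,0],[0,0,0],[0,0,0]],"roll":[0,0,0,0,0,0,0,0],"hand":[255,255,255,255,255,255,255,255]}'
```

```text
time_s: 8.85
ee_pos: [480.8, -78.6, 131.0]
ee_rot: [-180.0, 0.0, 68.2]
force: [-0.1, 0.2, -3.3]
gripper_width: 46.1
gripper_force: 30.0
time_s: 9.52
ee_pos: [480.4, -79.6, 130.9]
ee_rot: [180.0, 0.0, 68.3]
force: [-0.7, 0.3, -3.9]
gripper_width: 46.0
gripper_force: 30.0
time_s: 10.18
ee_pos: [479.6, -81.5, 130.9]
ee_rot: [180.0, 0.0, 68.3]
force: [1.1, -0.1, -3.5]
gripper_width: 45.9
gripper_force: 30.0
```

```bash
python3 -m pendant '{"translation":[[-0.5,0,0],[-0.5,0,0],[-0.5,0,0],[0,0,0],[0,0,0],[0,0,0],[0,0,0],[0,0,0]],"roll":[0,0,0,0,0,0,0,0],"hand":[255,255,255,255,255,255,255,255]}'
python3 -m pendant '{"translation":[[-0.5,0,0],[-0.5,0,0],[0,0,0],[0,0,0],[0,0,0],[0,0,0],[0,0,0],[0,0,0]],"roll":[0,0,0,0,0,0,0,0],"hand":[255,255,255,255,255,255,255,255]}'
```

```text
time_s: 10.85
ee_pos: [479.1, -83.0, 131.0]
ee_rot: [180.0, 0.0, 68.3]
force: [0.6, -0.7, -4.9]
gripper_width: 46.1
gripper_force: 30.0
time_s: 11.52
ee_pos: [478.7, -83.9, 131.0]
ee_rot: [180.0, 0.0, 68.3]
force: [-0.1, -0.2, -3.2]
gripper_width: 45.6
gripper_force: 30.0
```

```bash
python3 -m pendant '{"translation":[[-0.4,0,0],[-0.4,0,0],[0,0,0],[0,0,0],[0,0,0],[0,0,0],[0,0,0],[0,0,0]],"roll":[0,0,0,0,0,0,0,0],"hand":[255,255,255,255,255,255,255,255]}'
```

```text
time_s: 12.18
ee_pos: [478.5, -84.5, 131.0]
ee_rot: [180.0, -0.0, 68.3]
force: [0.6, 1.5, -4.5]
gripper_width: 45.8
gripper_force: 30.0
```

```bash
python3 -m pendant '{"translation":[[-0.4,0,0],[-0.4,0,0],[0,0,0],[0,0,0],[0,0,0],[0,0,0],[0,0,0],[0,0,0]],"roll":[0,0,0,0,0,0,0,0],"hand":[255,255,255,255,255,255,255,255]}'
```

```text
time_s: 12.85
ee_pos: [478.5, -84.5, 131.0]
ee_rot: [180.0, -0.1, 68.3]
force: [1.5, 5.2, -4.8]
gripper_width: 45.8
gripper_force: 30.0
```

```bash
python3 -m pendant '{"translation":[[1,0,0],[1,0,0],[0.7,0,0],[0,0,3],[0,0,4],[0,0,4],[0,0,3],[0,0,0]],"roll":[0,0,0,0,0,0,0,0],"hand":[255,255,255,255,255,255,255,255]}'
python3 -m pendant '{"translation":[[0,0,0.5],[0,0,0.5],[0,0,0.5],[0,0,0],[0,0,0],[0,0,0],[0,0,0],[0,0,0]],"roll":[0,0,0,0,0,0,0,0],"hand":[255,255,255,255,255,255,255,255]}'
```

```text
time_s: 13.52
ee_pos: [478.5, -82.8, 116.0]
ee_rot: [-179.9, 0.0, 68.3]
force: [-0.8, -0.5, -3.5]
gripper_width: 46.0
gripper_force: 30.0
time_s: 14.18
ee_pos: [479.2, -82.9, 115.5]
ee_rot: [180.0, 0.0, 68.3]
force: [0.3, -0.4, -3.5]
gripper_width: 45.9
gripper_force: 30.0
```

```bash
python3 -m pendant '{"translation":[[0,0,0.5],[0,0,0.5],[0,0,0.5],[0,0,0],[0,0,0],[0,0,0],[0,0,0],[0,0,0]],"roll":[0,0,0,0,0,0,0,0],"hand":[255,255,255,255,255,255,255,255]}'
```

```text
time_s: 14.85
ee_pos: [479.2, -82.8, 114.0]
ee_rot: [180.0, 0.0, 68.3]
force: [-0.1, -0.8, -3.5]
gripper_width: 45.7
gripper_force: 30.0
```

```bash
python3 -m pendant '{"translation":[[0,0,0.5],[0,0,0.5],[0,0,0.5],[0,0,0],[0,0,0],[0,0,0],[0,0,0],[0,0,0]],"roll":[0,0,0,0,0,0,0,0],"hand":[255,255,255,255,255,255,255,255]}'
```

```text
time_s: 15.52
ee_pos: [479.2, -82.9, 112.5]
ee_rot: [180.0, 0.0, 68.3]
force: [-0.7, 0.0, -4.0]
gripper_width: 45.8
gripper_force: 30.0
```

```bash
python3 -m pendant '{"translation":[[0,0,0.5],[0,0,0.5],[0,0,0.2],[0,0,0],[0,0,0],[0,0,0],[0,0,0],[0,0,0]],"roll":[0,0,0,0,0,0,0,0],"hand":[255,255,255,255,255,255,255,255]}'
```

```text
time_s: 16.18
ee_pos: [479.1, -82.9, 111.3]
ee_rot: [180.0, 0.0, 68.3]
force: [0.1, 0.4, -4.2]
gripper_width: 45.8
gripper_force: 30.0
```

```bash
python3 -m pendant '{"translation":[[0,0,0.5],[0,0,0.5],[0,0,0.2],[0,0,0],[0,0,0],[0,0,0],[0,0,0],[0,0,0]],"roll":[0,0,0,0,0,0,0,0],"hand":[255,255,255,255,255,255,255,255]}'
```

```text
time_s: 16.85
ee_pos: [479.2, -82.9, 110.1]
ee_rot: [180.0, 0.0, 68.3]
force: [0.7, -0.2, -3.8]
gripper_width: 45.7
gripper_force: 30.0
```

```bash
python3 -m pendant '{"translation":[[0,0,0.5],[0,0,0.5],[0,0,0.2],[0,0,0],[0,0,0],[0,0,0],[0,0,0],[0,0,0]],"roll":[0,0,0,0,0,0,0,0],"hand":[255,255,255,255,255,255,255,255]}'
```

```text
time_s: 17.52
ee_pos: [479.3, -82.9, 109.0]
ee_rot: [180.0, 0.0, 68.3]
force: [-0.9, -0.3, -0.1]
gripper_width: 45.8
gripper_force: 30.0
```

```bash
python3 -m pendant '{"translation":[[0,0,-1],[0,0,-0.8],[0,1,0],[0,2,0],[0,2,0],[0,2,0],[0,1,0],[0,0,0]],"roll":[0,0,0,0,0,0,0,0],"hand":[255,255,255,255,255,255,255,255]}'
```

```text
time_s: 18.18
ee_pos: [486.9, -85.9, 110.6]
ee_rot: [180.0, 0.0, 68.3]
force: [0.3, 0.3, -3.8]
gripper_width: 45.9
gripper_force: 30.0
```

```bash
python3 -m pendant '{"translation":[[0,1,0],[0,2,0],[0,2,0],[0,2,0],[0,1,0],[0,0,0],[0,0,0],[0,0,0]],"roll":[0,0,0,0,0,0,0,0],"hand":[255,255,255,255,255,255,255,255]}'
```

```text
time_s: 18.85
ee_pos: [493.9, -88.8, 110.6]
ee_rot: [-180.0, 0.0, 68.3]
force: [-0.0, 0.3, -4.4]
gripper_width: 45.7
gripper_force: 30.0
```

```bash
python3 -m pendant '{"translation":[[0,1,0],[0,2,0],[0,2,0],[0,2,0],[0,1,0],[0,0,0],[0,0,0],[0,0,0]],"roll":[0,0,0,0,0,0,0,0],"hand":[255,255,255,255,255,255,255,255]}'
```

```text
time_s: 19.52
ee_pos: [501.3, -91.7, 110.6]
ee_rot: [-180.0, 0.0, 68.3]
force: [0.1, -0.8, -3.9]
gripper_width: 45.8
gripper_force: 30.0
```

```bash
python3 -m pendant '{"translation":[[0,1,0],[0,1,0],[0,1,0],[0,1,0],[0,0.5,0],[0,0,0],[0,0,0],[0,0,0]],"roll":[0,0,0,0,0,0,0,0],"hand":[255,255,255,255,255,255,255,255]}'
```

```text
time_s: 20.18
ee_pos: [505.5, -93.4, 110.6]
ee_rot: [-180.0, 0.0, 68.3]
force: [-0.1, -0.4, -3.8]
gripper_width: 45.7
gripper_force: 30.0
```

```bash
python3 -m pendant '{"translation":[[0,0.5,0],[0,0.5,0],[0,0,0],[0,0,0],[0,0,0],[0,0,0],[0,0,0],[0,0,0]],"roll":[0,0,0,0,0,0,0,0],"hand":[255,255,255,255,255,255,255,255]}'
```

```text
time_s: 20.85
ee_pos: [506.5, -93.8, 110.6]
ee_rot: [-180.0, 0.0, 68.3]
force: [0.2, -0.1, -4.1]
gripper_width: 45.6
gripper_force: 30.0
```

```bash
python3 -m pendant '{"translation":[[0,0.5,0],[0,0.5,0],[0,0,0],[0,0,0],[0,0,0],[0,0,0],[0,0,0],[0,0,0]],"roll":[0,0,0,0,0,0,0,0],"hand":[255,255,255,255,255,255,255,255]}'
```

```text
time_s: 21.52
ee_pos: [507.5, -94.1, 110.6]
ee_rot: [180.0, 0.0, 68.3]
force: [0.5, 0.1, -4.6]
gripper_width: 45.8
gripper_force: 30.0
```

```bash
python3 -m pendant '{"translation":[[0,0.5,0],[0,0.5,0],[0,0,0],[0,0,0],[0,0,0],[0,0,0],[0,0,0],[0,0,0]],"roll":[0,0,0,0,0,0,0,0],"hand":[255,255,255,255,255,255,255,255]}'
```

```text
time_s: 22.18
ee_pos: [508.4, -94.5, 110.7]
ee_rot: [180.0, 0.0, 68.3]
force: [0.1, 1.0, -3.8]
gripper_width: 45.7
gripper_force: 30.0
```

```bash
python3 -m pendant '{"translation":[[0,0.5,0],[0,0.5,0],[0,0,0],[0,0,0],[0,0,0],[0,0,0],[0,0,0],[0,0,0]],"roll":[0,0,0,0,0,0,0,0],"hand":[255,255,255,255,255,255,255,255]}'
```

```text
time_s: 22.85
ee_pos: [509.1, -94.8, 110.6]
ee_rot: [-180.0, 0.0, 68.3]
force: [-2.1, 0.5, -3.9]
gripper_width: 45.9
gripper_force: 30.0
```

```bash
python3 -m pendant '{"translation":[[0,0.4,0],[0,0,0],[0,0,0],[0,0,0],[0,0,0],[0,0,0],[0,0,0],[0,0,0]],"roll":[0,0,0,0,0,0,0,0],"hand":[255,255,255,255,255,255,255,255]}'
```

```text
time_s: 23.52
ee_pos: [509.3, -94.9, 110.5]
ee_rot: [-179.9, 0.0, 68.3]
force: [-4.1, 1.7, -2.6]
gripper_width: 45.4
gripper_force: 30.0
```

```bash
python3 -m pendant '{"translation":[[0,-0.9,0],[0,-0.8,0],[0,0,0.5],[0,0,0.5],[0,0,0.5],[0,0,0.5],[0,0,0.2],[0,0,0]],"roll":[0,0,0,0,0,0,0,0],"hand":[255,255,255,255,255,255,255,255]}'
```

```text
time_s: 24.18
ee_pos: [508.4, -94.5, 108.4]
ee_rot: [180.0, 0.0, 68.3]
force: [-0.7, 0.2, -5.2]
gripper_width: 45.8
gripper_force: 30.0
```

```bash
python3 -m pendant '{"translation":[[0,0,0.4],[0,0,0.4],[0,0,0.2],[0,0,0],[0,0,0],[0,0,0],[0,0,0],[0,0,0]],"roll":[0,0,0,0,0,0,0,0],"hand":[255,255,255,255,255,255,255,255]}'
```

```text
time_s: 24.85
ee_pos: [508.1, -94.4, 107.5]
ee_rot: [180.0, 0.0, 68.3]
force: [-0.3, -0.7, -4.1]
gripper_width: 45.8
gripper_force: 30.0
```

In the notch: below the earlier contact height without load. Continue down gently.

```bash
python3 -m pendant '{"translation":[[0,0,0.5],[0,0,0.5],[0,0,0.5],[0,0,0.5],[0,0,0.5],[0,0,0],[0,0,0],[0,0,0]],"roll":[0,0,0,0,0,0,0,0],"hand":[255,255,255,255,255,255,255,255]}'
```

```text
time_s: 25.52
ee_pos: [508.1, -94.4, 104.9]
ee_rot: [180.0, 0.0, 68.3]
force: [0.3, -0.6, -4.1]
gripper_width: 46.1
gripper_force: 30.0
```

```bash
python3 -m pendant '{"translation":[[0,0,0.4],[0,0,0.4],[0,0,0.4],[0,0,0],[0,0,0],[0,0,0],[0,0,0],[0,0,0]],"roll":[0,0,0,0,0,0,0,0],"hand":[255,255,255,255,255,255,255,255]}'
```

```text
time_s: 26.18
ee_pos: [508.1, -94.4, 103.8]
ee_rot: [180.0, 0.0, 68.3]
force: [-0.0, 0.8, -3.8]
gripper_width: 45.6
gripper_force: 30.0
```

```bash
python3 -m pendant '{"translation":[[0,0,0.4],[0,0,0.3],[0,0,0],[0,0,0],[0,0,0],[0,0,0],[0,0,0],[0,0,0]],"roll":[0,0,0,0,0,0,0,0],"hand":[255,255,255,255,255,255,255,255]}'
```

```text
time_s: 26.85
ee_pos: [508.2, -94.4, 103.2]
ee_rot: [180.0, 0.0, 68.3]
force: [-0.5, -0.2, -2.4]
gripper_width: 45.9
gripper_force: 30.0
```

```bash
python3 -m pendant '{"translation":[[0,0,0.1],[-0.4,0,0],[-0.4,0,0],[-0.4,0,0],[-0.4,0,0],[0,0,0],[0,0,0],[0,0,0]],"roll":[0,0,0,0,0,0,0,0],"hand":[255,255,255,255,255,255,255,255]}'
```

```text
time_s: 27.52
ee_pos: [507.8, -95.9, 103.1]
ee_rot: [180.0, -0.0, 68.3]
force: [1.4, 1.5, -0.6]
gripper_width: 45.9
gripper_force: 30.0
```

```bash
python3 -m pendant '{"translation":[[0,0,0.2],[0,0,0.2],[-0.3,0,0],[0,0,0],[0,0,0],[0,0,0],[0,0,0],[0,0,0]],"roll":[0,0,0,0,0,0,0,0],"hand":[255,255,255,255,255,255,255,255]}'
```

```text
time_s: 28.18
ee_pos: [507.8, -96.1, 102.8]
ee_rot: [180.0, -0.0, 68.3]
force: [2.7, 4.2, 4.3]
gripper_width: 45.9
gripper_force: 30.0
```

```bash
python3 -m pendant '{"translation":[[0,0,-0.3],[0.3,0,-0.2],[0,0,0],[0,0,0],[0,0,0],[0,0,0],[0,0,0],[0,0,0]],"roll":[0,0,0,0,0,0,0,0],"hand":[255,255,255,255,255,255,255,255]}' 12
python3 -m pendant '{"translation":[[0,0,0],[0,0,0],[0,0,0],[0,0,0],[0,0,0],[0,0,0],[0,0,0],[0,0,0]],"roll":[0,0,0,0,0,0,0,0],"hand":[255,255,255,255,255,255,255,255]}' 4
python3 -m pendant '{"translation":[[0,0,0],[0,0,0],[0,0,0],[0,0,0],[0,0,0],[0,0,0],[0,0,0],[0,0,0]],"roll":[0,0,0,0,0,0,0,0],"hand":[120,115,110,100,80,60,30,0]}'
python3 - <<'E'
from h import *
f=env.grab_frame("side");a=f["frame"][90:240,270:430]
cv2.imwrite("pics/g.png",cv2.resize(a,(640,600),interpolation=cv2.INTER_CUBIC)[...,::-1])
E
```

```text
time_s: 28.85
ee_pos: [507.6, -96.0, 102.9]
ee_rot: [180.0, 0.0, 68.3]
force: [2.4, 2.3, -1.3]
gripper_width: 45.7
gripper_force: 12.0
time_s: 29.52
ee_pos: [507.5, -95.9, 103.0]
ee_rot: [-180.0, 0.0, 68.3]
force: [3.5, 0.8, -2.1]
gripper_width: 45.7
gripper_force: 4.0
time_s: 30.18
ee_pos: [507.4, -95.9, 103.1]
ee_rot: [-180.0, 0.0, 68.3]
force: [-0.2, 0.2, 0.1]
gripper_width: 79.4
gripper_force: 0.0
```

View pics/g.png

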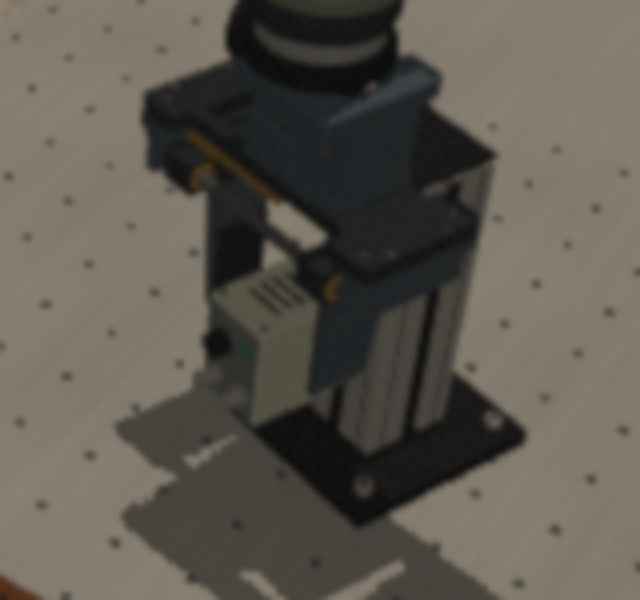

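The released module (box top at about (270,290) in the crop) hangs upright in front of the profile. Now I retreat upward and away.

```bash
python3 -m pendant '{"translation":[[0,0,0],[0,0,0],[0,0,-4],[0,0,-8],[0,0,-12],[0,0,-16],[0,0,-20],[0,0,-25]],"roll":[0,0,0,0,0,0,0,0],"hand":[0,0,0,0,0,0,0,0]}'
python3 -m pendant '{"translation":[[0,0,-25],[0,0,-25],[10,0,-25],[25,0,-10],[30,0,0],[30,0,0],[20,0,0],[0,0,0]],"roll":[0,0,0,0,0,0,0,0],"hand":[0,0,0,0,0,0,0,0]}'
python3 - <<'E'
from h import *
np.set_printoptions(precision=1,suppress=True)
f=env.grab_frame("side");g=env.grab_frame("top");a=f["frame"][90:240,270:430]
cv2.imwrite("pics/i.png",cv2.resize(a,(640,600),interpolation=cv2.INTER_CUBIC)[...,::-1])
c=np.array([477.8,-168.]);th=np.radians(68.3);n=np.array([np.cos(th),np.sin(th)]);t=np.array([np.sin(th),-np.cos(th)])
for F in(f,g):
    p,u,v=cloud(F);d=p[:,:2]-c;a=d@n;b=d@t
    m=(a>50)&(a<112)&(abs(b)<22)&(p[:,2]>120)&(p[:,2]<145)
    A=np.c_[a[m],b[m],np.ones(m.sum())];print(m.sum(),"box top tilt",np.linalg.lstsq(A,p[m,2],rcond=None)[0],"b",np.percentile(b[m],[2,98]))
print(env.state()["time_s"],env.state()["force"])
E
```

```text
time_s: 30.9
ee_pos: [506.8, -95.7, 188.7]
ee_rot: [-179.9, 0.0, 68.3]
force: [-0.1, -0.8, 0.2]
gripper_width: 91.0
gripper_force: 0.0
time_s: 31.57
ee_pos: [551.2, 14.2, 273.7]
ee_rot: [179.9, -0.1, 68.5]
force: [1.1, -0.8, -0.2]
gripper_width: 91.6
gripper_force: 0.0
429 box top tilt [ -0.    0.1 134.3] b [-21.8  20.6]
249 box top tilt [ -0.    0.  137.8] b [-19.9  21.6]
31.6667 [-0.4 -0.4 -0. ]
```

View pics/i.png

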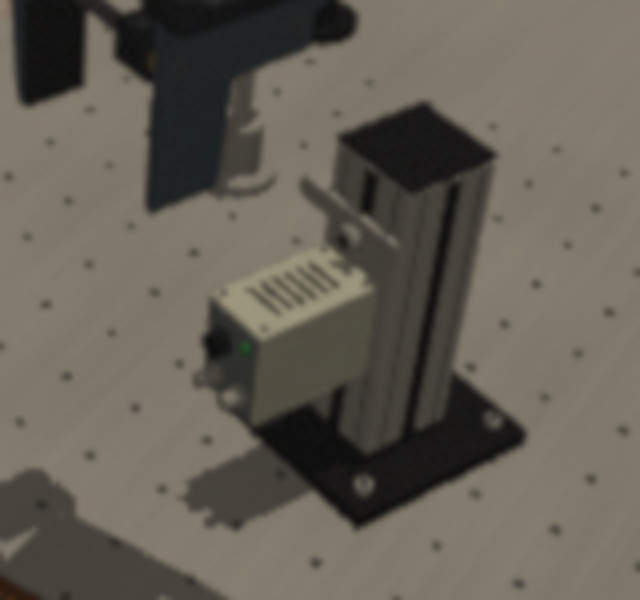

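The module hangs with the screw head showing in the slot at about (348,235) and the gripper clear. I'll check the sideways tilt with more digits before handing in.

```bash
python3 - <<'E'
from h import *
np.set_printoptions(precision=3,suppress=True)
c=np.array([477.8,-168.]);th=np.radians(68.3);n=np.array([np.cos(th),np.sin(th)]);t=np.array([np.sin(th),-np.cos(th)])
for nm in("side","top"):
    F=env.grab_frame(nm);p,u,v=cloud(F);d=p[:,:2]-c;a=d@n;b=d@t
    m=(a>58)&(a<108)&(abs(b)<18)&(p[:,2]>127)&(p[:,2]<143)
    A=np.c_[a,b,np.ones(len(a))]
    for _ in range(4):
        k=np.linalg.lstsq(A[m],p[m,2],rcond=None)[0];m&=abs(p[:,2]-A@k)<2.5
    print(nm,m.sum(),k)
    m=(abs(a-34)<5)&(b>-40)&(b<60)&(p[:,2]>155)&(p[:,2]<176)
    if m.sum()>9: print("plate",np.percentile(b[m],[1,99]),np.polyfit(b[m],p[m,2],1))
E
```

```text
side 247 [ -0.005   0.003 134.394]
plate [-30.429  46.916] [ -0.036 164.199]
top 94 [ -0.062   0.023 141.378]
plate [-27.043  49.775] [  0.014 165.804]
```

Level, and the plate spans -30 to +49 around the screw, so it's seated properly.

```bash
python3 -c "
from workcell import env
print(env.job_done())"
```

```text
the job is handed in; nothing more can be done
None
```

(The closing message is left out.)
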